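# Slide the locked dish carriage up to the code reader

### The job

Press the red button at the rear of the dish carriage with the fingertips and, keeping it held down all the way, slide the carriage along its rods until it is fully up against the blue end stop. Then let the button spring up so that the carriage stays locked there. Nothing needs gripping and nothing may be lifted: do not touch the dish, which must stay lying in its ring, do not shift the stop, and leave the other things standing about where they are.

Things in the scene. Friction and masses are not known exactly. Their poses are not given: they have to be found in the camera images.
- stage: slide stage fixed to the bench: grey bed 140 (x) x 410 (y) x 8 mm, two steel rods along its own y, end blocks 32 mm high. Origin: centre of the bed's underside, on the worktop; own x points away from the robot at yaw 0, z up. The carriage travels forwards along the stage's own -y. All on the stage turns with it (yaw -0.4 to 0.4).
- carriage (a joint): position of the carriage, m, 0 at the start, growing towards the blue stop (stage's -y); it meets the stop at 0.110 + end_stop. A lock bar under the button locks it at the start and again at the stop (click, within 3 mm of it); with the button 5 mm or more down it slides with about 1.5 N plus 6 N per m/s. Black plate 116 x 183 x 8 mm, top 38 mm above the worktop, dish in front, button at the rear (+y).
- release_button (a joint): depth of the red button, m: 0 up (lock bar out), 0.010 fully down, straight down. The lock bar is clear from 0.0045. Spring: 3.5 N at the start, 8.5 N fully down. When let go it springs up by itself; within 3 mm of the stop the carriage is then locked there, farther away the lock bar is in the way of the stop's catch.
- button_top (a point): centre of the top of the red ribbed button, 46 (x) x 34 (y) mm, level, 68 mm above the worktop when up; moves down with it. Axes as the stage. Its grey housing, 60 mm wide, is level with the button when that is fully down; the dish's edge is 42 mm from here towards the stage's -y.
- rest_face (a point): middle of the front face of the grey thumb rest, an upright plate 60 (x) x 8 (y) mm, 20 mm behind the button's centre (stage's +y), its top 80 mm above the worktop: a fingertip on the button can also push against it towards -y.
- end_stop (a joint): setting of the blue end stop along the stage, m, 0 to 0.06, 0 being 110 mm from the nose's start, growing in the stage's -y; clamped tight, it stays where it is (differs from run to run).
- nose (a point): middle of the carriage's leading (-y) edge, 34 mm above the worktop. Axes as the stage.
- stop_face (a point): middle of the rubber face of the blue end stop (120 x 24 mm block, 45 mm high, black knob on top to 65 mm), 34 mm above the worktop. Axes as the stage. The carriage is home when nose meets this point. A white code reader, top 82 mm above the worktop, is fixed to the stop behind the rods (stage x +80 to +116 mm, y +34 to +90 mm from here).
- dish_seat (a point): centre of the dish's seat on the carriage, 38 mm above the worktop, 92 mm in front (-y) of the button's centre; ring round it 10 mm high.
- dish: closed round glass dish with pink medium, 100 dia x 26 mm, 58 g, loose, lying in the ring on the carriage; origin at the centre of its underside, top 64 mm above the worktop.
- pot_a: small white sample pot with push lid, 37 dia x 42 mm, loose, in front of the stage on the left; origin at the centre of its underside; leave it alone
- pot_b: small white sample pot with push lid, 37 dia x 42 mm, loose, in front of the stage on the right; origin at the centre of its underside; leave it alone
- dropper: amber dropper bottle with black teat, 34 dia x 84 mm, loose, behind the stage; origin at the centre of its underside; leave it alone
- flask: conical flask with a little red medium, 67 dia x 108 mm, loose, on the right; origin at the centre of its underside; leave it alone
- amber_bottle: amber reagent bottle with black cap, 68 dia x 118 mm, loose, on the right; origin at the centre of its underside; leave it alone
- marker: black marker pen lying on the bench, 132 x 12 x 13 mm, loose, on the right; origin at the centre of its underside; leave it alone
Mind the look-alikes: they are no part of the job. Leave any brown or purple look-alike of the dish alone.

How it is judged:
By the outcome, as a careful person would: the job done as asked, in the order asked, and still so for the second after the job is handed in, with the robot touching nothing.
It also fails if it takes over 48 s, if anything falls off the work surface, if the arm or the gripper's body presses on something with over 40 N, if the wrist force passes 120 N, or if a joint passes its speed limit or range.

### The arm

A 7-joint arm with a two-finger parallel gripper is mounted at the origin on a cart in front of the work surface, level with it; the furniture and walls round the work are solid. World frame = base frame: x ahead of the robot, y to its left, z up, the work surface at z = 0. Lengths are in m, angles in rad, forces in N, time in s.
With the tool pointing down it reaches from about 0.4 to 0.85 m from the base axis. Payload 6.9 kg.
Tool frame: the origin (TCP) lies between the finger pads; the fingertips stand manip.tips_ahead ahead of it and the grasp point (between the pads) is the TCP (manip.tips_ahead is the distance from the TCP to the fingertips, in m); z points along the fingers, y is the direction in which the jaws open and shut (so a half turn about z gives the same grasp; the last joint's range is limited). The gripper opens to 85 mm and grips with 20 to 120 N. Pads are 22 mm wide; open, the fingers measure 114 mm over their backs; the gripper's body (76 mm by 85 mm) begins 54 mm behind the grasp point. The pads swing forward as they close: fully open they stand 13 mm farther back than shut.
Start: joints at [-1, 0.507, -0.238, 1.5, 0.126, 1.149, -0.155], TCP at [0.28, 0.559, 0.25] pointing down, gripper open.
Joint ranges: [-3.08, 3.08], [-0.24, 2.05], [-1.43, 1.35], [0, 2.5], [-1.52, 4.66], [0.17, 1.96], [-2.89, 2.89]. Speed limits (rad/s): [2.39, 2.39, 3.14, 3.14, 3.14, 3.14, 3.14].

### API

Orientations are given as a rotation vector (axis times angle).
In Python, from workcell import manip, cams, order gives the robot as it stands.
- The arm moves only by the tool jog_arm, never from a script. Its argument "steps" is a list that holds one entry, the list of rows, each a list of 5 numbers: the closure in counts, from 0 (fully open) to 255 (shut), then the shift along the tool's x, y, z in cm, then the turn about the tool's z in rad. In form: [[[gripper, tx, ty, tz, roll], ...]]. A call has 1 to 12 rows; each row is the pose to reach, as a shift and turn from the pose commanded when the call began, along the tool's axes at that moment; what a row does not reach only later rows make up. A row lasts 1/12 s, in which the tool goes at most 41.7 mm and 7.16 degrees, less where a joint would pass 70% of its speed; a pose out of reach is approached as far as the arm can. A call with a gripper value outside its range is refused whole. The fingers move at their own pace and stop on an object; "grip_force" is the grip in N (left out, the last holds). Time passes only in rows, so rows that repeat a pose let the fingers close. It gives the time, the measured TCP pose, the force and the opening at its end, in the units of the state.
- manip.get_obs(): the state, without advancing time (a new reading comes with each control period).
- cams.capture(name): name is "scene" or "top" or "wrist"; returns the picture (400x640x3 uint8, red, green, blue); there is no depth.
- cams.camera_params(name): a dict with "mtx" (3x3 intrinsics, pixels), "k1" (the pictures are not rectified: a ray, as slopes to the right and down, at radius r is drawn at 1 + k1 r^2 times it, then the intrinsics apply), "camera_from_world" (4x4, takes a point from world to camera coordinates); the wrist camera has in their place "hand_eye" (4x4, takes a point from camera to tool coordinates, whose origin is the TCP and whose axes are the flange's). Camera axes: x right, y up, looking along -z (the intrinsics and any distortion apply to the point x, -y, -z); pixel columns grow to the right and rows downward; lengths in m; the calibration is good to about 2 mm. A picture is of the moment at which its call begins: read the wrist's pose just before it. camera_params takes no time and is no camera call.
- order.finish_job(): hands the job in, once; it reports no verdict.
The state is a dict: "time_s": time; "joints": joint angles; "qd": joint speeds; "joint_efforts": joint torques, N m; "tool_pos": TCP position; "tcp_rot": TCP orientation; "contact_force": force on the tool from outside, world axes, zero at the start; "moment": the same for the moment, N m; "width": opening from 0.0 (shut) to 1.0 (fully open).
Only numpy, scipy, OpenCV 4.12 (cv2) and the standard library are available. Lean on these libraries where they do the work, as an engineer would, in place of code of your own. Each camera call takes 0.05 s, during which the arm holds its last target.

## Working session

There is one attempt and no reset: what is moved stays moved. The work goes in short steps, Python scripts to look and compute and a tool call to move; the robot and the scene stay as the last step left them, time stands still between calls to the robot, and variables do not carry over. Pictures are saved under pics/ and viewed, and the job is handed in when it is done.

Besides the shell and the picture viewer there is one more tool, called after "Call:" as name([rows], argument=value, ...), one row to a line, values as JSON. jog_arm: Moves the arm, as the interface text tells. Its arguments: {"type":"object","properties":{"steps":{"type":"array","items":{"type":"array","items":{"type":"array","items":{"type":"number"}}}},"grip_force":{"type":"number"}},"required":["steps"]}

```bash
ls; mkdir -p pics; python3 - <<'E'
from workcell import manip,cams,order
import cv2
o=manip.get_obs()
for k in o: print(k,o[k])
print(manip.tips_ahead)
for n in ("scene","top"):
    im=cams.capture(n); cv2.imwrite(f"pics/{n}0.png",im[:,:,::-1])
    p=cams.camera_params(n); print(n,p)
print(cams.camera_params("wrist"))
E
```

```text
pics
time_s 0.0
joints [-1.00049582  0.508363   -0.23752903  1.50110701  0.1256876   1.14884336
 -0.15478132]
qd [-0.00079969  0.00098317 -0.00125871  0.0004179   0.00128627 -0.00077388
  0.00092333]
joint_efforts [ 2.74947270e-04 -6.20620966e+01 -2.18659401e+00 -2.49658012e+01
  1.24316101e-02  1.22504492e-02 -8.65758409e-06]
tool_pos [0.28001746 0.55827239 0.24942303]
tcp_rot [-7.23413377e-01 -3.05676331e+00  2.65145378e-03]
contact_force [-0.32770851  0.92122042 -0.41902121]
moment [-0.06288922 -0.03004104 -0.02984886]
width 0.9999990477558357
0.019
scene {'mtx': array([[419.79864293,   0.        , 324.7481047 ],
       [  0.        , 419.79864293, 194.5929903 ],
       [  0.        ,   0.        ,   1.        ]]), 'k1': -0.01737032129163871, 'camera_from_world': array([[ 0.47880805, -0.87791712,  0.00209149, -0.33152021],
       [ 0.6325949 ,  0.34666145,  0.69256735, -0.35282705],
       [-0.60874177, -0.33028376,  0.72135019, -0.89828124],
       [ 0.        ,  0.        ,  0.        ,  1.        ]])}
top {'mtx': array([[408.29043636,   0.        , 322.61997487],
       [  0.  
[... 229 characters left out ...]
531,  0.14213312, -0.51854954],
       [-0.14242058,  0.02591398,  0.98946695, -1.10373527],
       [ 0.        ,  0.        ,  0.        ,  1.        ]])}
{'mtx': array([[333.14623034,   0.        , 319.04769339],
       [  0.        , 333.14623034, 198.01352393],
       [  0.        ,   0.        ,   1.        ]]), 'k1': -0.01149311230900966, 'hand_eye': array([[-1.50393392e-04,  9.47053876e-01,  3.21074655e-01,
         8.30511281e-02],
       [ 9.99999591e-01, -1.44004960e-04,  8.93168554e-04,
         3.56122870e-04],
       [ 8.92115083e-04,  3.21074658e-01, -9.47053466e-01,
        -1.23719962e-01],
       [ 0.00000000e+00,  0.00000000e+00,  0.00000000e+00,
         1.00000000e+00]])}
```

View pics/scene0.png

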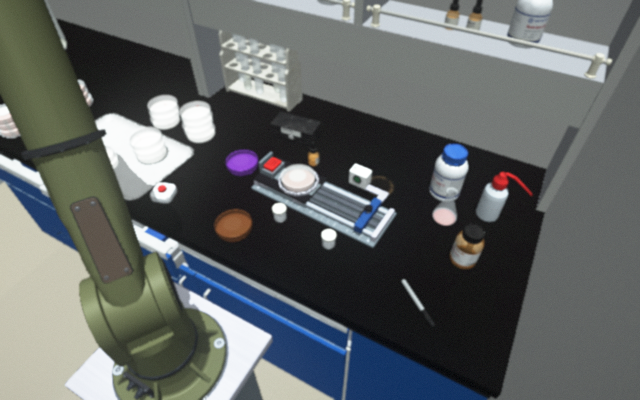

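View pics/top0.png

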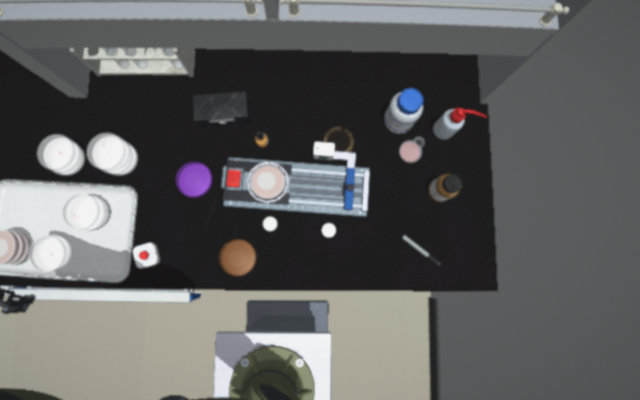

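Scene view: the stage sits at the centre, with the red button at about (270,164) and the blue stop at about (370,214). In the top view the button is at about (233,178) and the stop at about (350,190). The stage is turned only slightly. Next I'll measure these points.

```bash
cat > h.py <<'E'
import numpy as np, cv2
from workcell import manip,cams,order
from scipy.spatial.transform import Rotation as R
def par(n,obs=None):
    p=cams.camera_params(n)
    if n=="wrist":
        T=np.eye(4);T[:3,:3]=R.from_rotvec(obs["tcp_rot"]).as_matrix();T[:3,3]=obs["tool_pos"]
        c2w=T@p["hand_eye"]
    else: c2w=np.linalg.inv(p["camera_from_world"])
    return p["mtx"],p["k1"],c2w
def ray(P,uv):
    K,k,M=P
    d=np.array([[k,0,0,0]],float).reshape(-1)
    q=cv2.undistortPoints(np.array(uv,float).reshape(-1,1,2),K,d).reshape(-1,2)
    D=np.c_[q[:,0],-q[:,1],-np.ones(len(q))]@M[:3,:3].T
    return M[:3,3],D
def onz(P,uv,z):
    o,D=ray(P,uv); return o+D*((z-o[2])/D[:,2])[:,None]
def proj(P,X):
    K,k,M=P; W=np.linalg.inv(M); c=np.atleast_2d(X)@W[:3,:3].T+W[:3,3]
    s=np.c_[c[:,0]/-c[:,2],-c[:,1]/-c[:,2]]; s=s*(1+k*(s**2).sum(1))[:,None]
    return s*K[0,0]+K[:2,2]
def mask(im,col):
    h=cv2.cvtColor(im,cv2.COLOR_RGB2HSV).astype(int); H,S,V=h[...,0],h[...,1],h[...,2]
    if col=="red": m=((H<8)|(H>172))&(S>150)&(V>90)
    if col=="blue": m=(H>100)&(H<125)&(S>130)&(V>50)
    return m.astype(np.uint8)
def blobs(m,amin=30):
    n,l,s,c=cv2.connectedComponentsWithStats(m)
    return [(c[i],s[i],l==i) for i in range(1,n) if s[i,4]>=amin]
E
python3 - <<'E'
from h import *
for n in("scene","top"):
    im=cv2.imread(f"pics/{n}0.png")[:,:,::-1].copy();P=par(n)
    for col,z in(("red",.068),("blue",.045)):
        for c,s,l in blobs(mask(im,col),25):
            q=np.argwhere(l)[:,::-1].astype(np.float32); r=cv2.minAreaRect(q)
            print(n,col,c.round(1),s[:4],s[4],onz(P,[c],z)[0].round(4), onz(P,cv2.boxPoints(r),z)[:,:2].round(3).tolist() if s[4]<2000 else '')
    if n=="top": cv2.imwrite("pics/topc.png",cv2.resize(im[145:230,210:385,::-1],None,fx=4.5,fy=4.5,interpolation=cv2.INTER_CUBIC))
    else: cv2.imwrite("pics/scenec.png",cv2.resize(im[140:250,240:405,::-1],None,fx=4.5,fy=4.5,interpolation=cv2.INTER_CUBIC))
E
```

```text
scene red [272.  163.2] [264 157  17  14] 148 [0.569  0.1093 0.068 ] [[0.55, 0.128], [0.606, 0.127], [0.59, 0.091], [0.535, 0.093]]
scene red [507.1 180.9] [493 171  39  24] 347 [ 0.826  -0.5138  0.068 ] [[0.777, -0.481], [0.856, -0.471], [0.883, -0.578], [0.804, -0.583]]
scene blue [454.7 153.5] [442 143  27  23] 470 [ 0.8993 -0.3459  0.045 ] [[0.839, -0.319], [0.946, -0.299], [0.96, -0.376], [0.854, -0.392]]
scene blue [ 38.6 208. ] [  0 170  75  78] 1544 [0.1303 0.5845 0.045 ] [[0.161, 0.822], [0.231, 0.836], [0.114, 0.387], [0.059, 0.389]]
scene blue [366.6 215. ] [355 197  26  36] 314 [ 0.538  -0.2118  0.045 ] [[0.48, -0.194], [0.612, -0.199], [0.602, -0.228], [0.473, -0.222]]
scene blue [156.1 233.5] [146 227  21  13] 115 [0.2199 0.2372 0.045 ] [[0.212, 0.266], [0.227, 0.272], [0.227, 0.208], [0.213, 0.203]]
scene blue [144.7 251.5] [141 248   9   8] 35 [0.1639 0.2211 0.045 ] [[0.165, 0.238], [0.179, 0.232], [0.167, 0.209], [0.154, 0.215]]
scene blue [274.8 325.8] [163 252 185 148] 8089 [ 0.1545 -0.1705  0.045 ] 
scene blue [396.3 376.3] [346 331 141  69] 5078 [ 0.1801 -0.441  
[... 257 characters left out ...]
5], [0.548, 0.128]]
top red [143.5 254.8] [140 252   8   7] 40 [0.359  0.3432 0.068 ] [[0.355, 0.354], [0.37, 0.347], [0.363, 0.332], [0.348, 0.339]]
top blue [410.3  99.8] [398  88  26  25] 502 [ 0.8147 -0.3876  0.045 ] [[0.85, -0.352], [0.852, -0.426], [0.778, -0.424], [0.777, -0.351]]
top blue [349.7 176.4] [346 169   8  16] 114 [ 0.5842 -0.2099  0.045 ] [[0.605, -0.199], [0.606, -0.219], [0.563, -0.219], [0.562, -0.199]]
top blue [348.2 198.9] [345 189   8  20] 140 [ 0.5201 -0.2057  0.045 ] [[0.548, -0.197], [0.548, -0.216], [0.495, -0.216], [0.495, -0.197]]
top blue [193.7 296. ] [191 294   8   6] 26 [0.2511 0.2101 0.045 ] [[0.253, 0.222], [0.262, 0.203], [0.252, 0.198], [0.243, 0.217]]
```

View pics/topc.png

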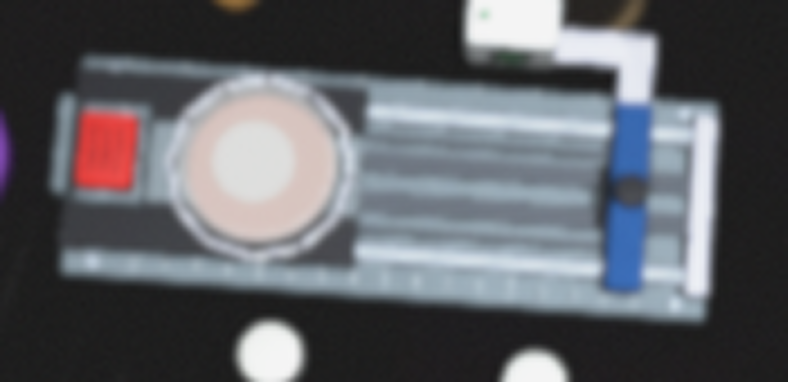

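View pics/scenec.png

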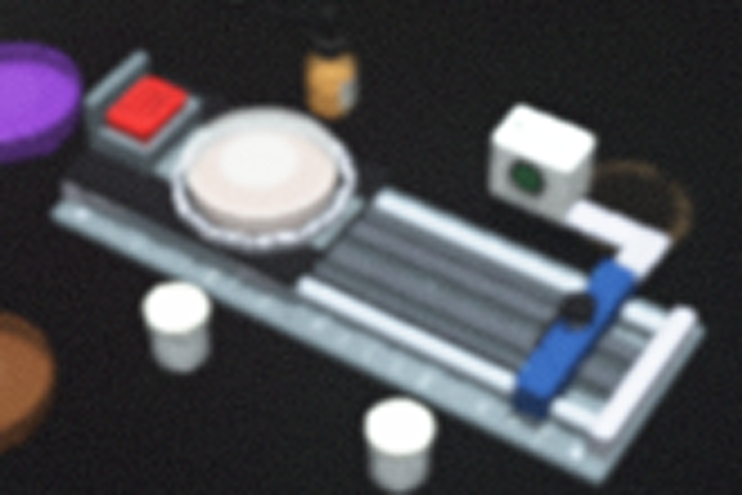

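```bash
cat >> h.py <<'E'
def plan(target,yaw,xdir=None):
    o=manip.get_obs(); Rm=R.from_rotvec(o["tcp_rot"]).as_matrix()
    print("pos",o["tool_pos"].round(4),"q",o["joints"].round(3),"F",o["contact_force"].round(2),"t",round(o["time_s"],2),"w",round(o["width"],3))
    print("tool axes x",Rm[:,0].round(3),"y",Rm[:,1].round(3),"z",Rm[:,2].round(3))
    print("shift cm",(100*Rm.T@(np.array(target)-o["tool_pos"])).round(2))
    for s in(1,-1):
        d=s*np.array([-np.sin(yaw),np.cos(yaw),0]); v=Rm.T@d
        print("roll for x along",s,"stage y:",np.arctan2(v[1],v[0]).round(4))
E
python3 -c "
from h import *
plan([.57,.06,.22],-.065)"
```

```text
pos [0.28   0.5583 0.2495] q [-1.001  0.508 -0.238  1.501  0.126  1.149 -0.155] F [ 0.07  0.4  -0.14] t 0.1 w 0.999
tool axes x [-0.894  0.448 -0.   ] y [ 0.448  0.894 -0.002] z [-0.001 -0.001 -1.   ]
shift cm [-48.26 -31.54   3.  ]
roll for x along 1 stage y: 1.171
roll for x along -1 stage y: -1.9706
```

```bash
python3 -c "
from h import *
plan([.565,.02,.25],-.065)"
```

```text
pos [0.28   0.5583 0.2495] q [-1.001  0.508 -0.238  1.501  0.126  1.149 -0.155] F [ 0.07  0.4  -0.14] t 0.1 w 0.999
tool axes x [-0.894  0.448 -0.   ] y [ 0.448  0.894 -0.002] z [-0.001 -0.001 -1.   ]
shift cm [-4.960e+01 -3.534e+01  1.000e-02]
roll for x along 1 stage y: 1.171
roll for x along -1 stage y: -1.9706
```

Call:
jog_arm([
  [[60,-4,-3,0,0.1],[120,-8,-5.7,0,0.2],[180,-12,-8.5,0,0.3],[255,-16,-11.4,0,0.4],[255,-20,-14.2,0,0.5],[255,-24,-17.1,0,0.6],[255,-28,-20,0,0.7],[255,-32,-22.8,0,0.8],[255,-36,-25.7,0,0.9],[255,-40,-28.5,0,1.0],[255,-44,-31.4,0,1.1],[255,-47,-33.5,0,1.17]],
])

```text
time_s: 1.1
tool_pos: [0.5143, 0.1148, 0.2502]
tcp_rot: [-2.297, -2.143, 0.0]
contact_force: [1.6, 1.2, 0.3]
width: -0.0
```

```bash
python3 -c "
from h import *
plan([.565,.02,.25],-.065)"
```

```text
pos [0.5143 0.1148 0.2502] q [-0.375  0.355  0.153  1.761 -0.062  1.031 -0.268] F [1.55 1.2  0.34] t 1.1 w -0.0
tool axes x [ 0.069  0.998 -0.   ] y [ 0.998 -0.069 -0.   ] z [-0. -0. -1.]
shift cm [-9.1   5.71  0.02]
roll for x along 1 stage y: -0.0042
roll for x along -1 stage y: 3.1374
```

Call:
jog_arm([
  [[255,-3,2,0,0],[255,-5,3,0,0],[255,-5,3,0,0],[255,-5,3,0,0],[255,-5,3,0,0]],
])

```text
time_s: 1.52
tool_pos: [0.5402, 0.0659, 0.2499]
tcp_rot: [-2.29, -2.149, 0.001]
contact_force: [-0.0, -0.3, -0.2]
width: 0.004
```

```bash
python3 - <<'E'
from h import *
o=manip.get_obs(); im=cams.capture("wrist"); cv2.imwrite("pics/w1.png",im[:,:,::-1])
import pickle; pickle.dump(o,open("w1.pkl","wb"))
plan([.565,.02,.25],-.065)
E
```

```text
pos [0.5401 0.0664 0.25  ] q [-0.28   0.382  0.163  1.718 -0.071  1.048 -0.155] F [0.55 1.33 0.31] t 1.57 w -0.004
tool axes x [0.062 0.998 0.001] y [ 0.998 -0.062 -0.001] z [-0.001  0.001 -1.   ]
shift cm [-4.48  2.78 -0.01]
roll for x along 1 stage y: 0.0029
roll for x along -1 stage y: -3.1387
```

View pics/w1.png

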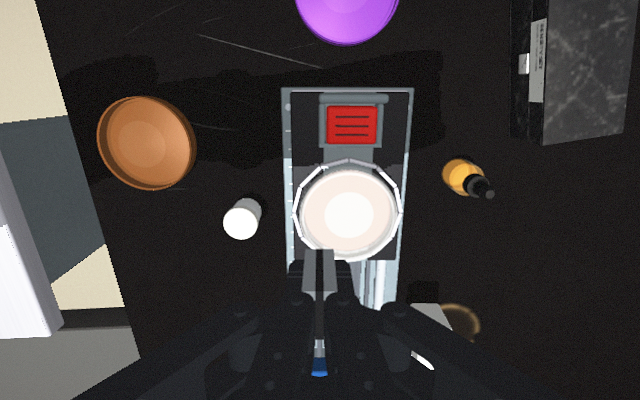

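The wrist view shows the button at about (352,124), the thumb rest at about (354,98), the dish at about (349,213) and the closed fingertips at about (320,255). The gripper hides the stop.

```bash
python3 - <<'E'
from h import *
import pickle
o=pickle.load(open("w1.pkl","rb"));P=par("wrist",o)
im=cv2.imread("pics/w1.png")[:,:,::-1].copy()
for c,s,l in blobs(mask(im,"red"),200):
    m=cv2.morphologyEx(l.astype(np.uint8),cv2.MORPH_CLOSE,np.ones((9,9)))
    q=np.argwhere(m)[:,::-1].astype(np.float32); r=cv2.minAreaRect(q)
    X=onz(P,cv2.boxPoints(r),.068); print(c,s,X[:,:2].round(4).tolist(),"ctr",X.mean(0).round(4))
    e=[np.linalg.norm(X[i]-X[i-1]) for i in range(4)]; print(np.round(e,4))
    v=X[1]-X[0] ; print("angles",[np.degrees(np.arctan2(*(X[i]-X[i-1])[1::-1])).round(2) for i in range(4)])
cv2.imwrite("pics/w1c.png",cv2.resize(im[80:280,270:430,::-1],None,fx=3,fy=3,interpolation=cv2.INTER_CUBIC))
# scene/top consistency
for n in("scene","top"): print(n,proj(par(n),[.57,.112,.068]))
E
```

```text
[351.2712528  124.40044743] [ 326  106   52   38 1788] [[0.5499, 0.1309], [0.595, 0.1281], [0.5947, 0.0952], [0.548, 0.0981]] ctr [0.5719 0.1131 0.068 ]
[0.0328 0.0452 0.0329 0.0468]
angles [np.float64(86.74), np.float64(-3.59), np.float64(-90.48), np.float64(176.41)]
scene [[271.39709202 162.71773658]]
top [[233.05888293 178.22201917]]
```

View pics/w1c.png

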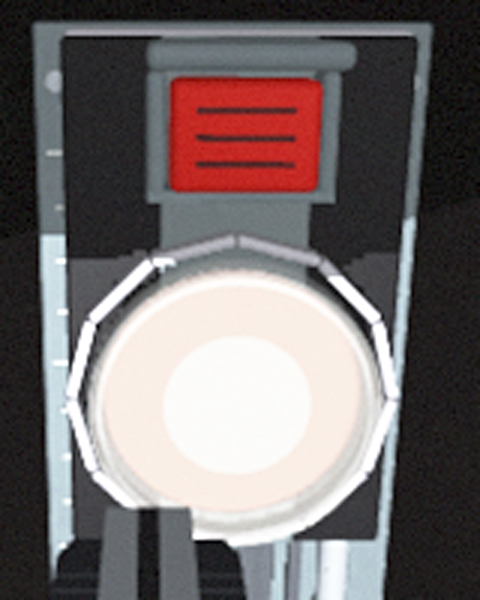

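```bash
python3 - <<'E'
from h import *
import pickle
o=pickle.load(open("w1.pkl","rb"));P=par("wrist",o)
A=onz(P,[(281.7,88.3),(288.3,270),(414.3,88.3),(405,213)],.008)
print(A.round(4)); 
for a,b in((0,1),(2,3)):
    d=A[b]-A[a]; print("yaw",np.arctan2(d[0],-d[1]))
T=par("top")
f=lambda x,y:(210+x/4.5,145+y/4.5)
bed=onz(T,[f(83,58),f(717,103),f(705,321),f(62,275)],.008); print(bed.round(4)); 
for a,b in((0,1),(3,2)):
    d=bed[b]-bed[a]; print("yaw",np.arctan2(d[0],-d[1]),np.linalg.norm(d))
n=onz(T,[f(367,90),f(356,266)],.038); s=onz(T,[f(616,104),f(606,288)],.045)
print(n.round(4),s.round(4))
y=-.062; e=np.array([np.sin(y),-np.cos(y),0])
print("travel", (s.mean(0)-n.mean(0))@e)
B=np.array([.5715,.1127,0]); print("nose from button",(n.mean(0)-B)@e, "stop from btn",(s.mean(0)-B)@e)
nw=onz(P,[(270+125/3,80+540/3),(270+375/3,80+540/3)],.038); print(nw,(nw[1]-B)@e)
E
```

```text
[[ 0.5056  0.1482  0.008 ]
 [ 0.4924 -0.0676  0.008 ]
 [ 0.6438  0.1395  0.008 ]
 [ 0.6367  0.      0.008 ]]
yaw -0.06118052701217627
yaw -0.05083497675050488
[[ 0.6416  0.1397  0.008 ]
 [ 0.6178 -0.2709  0.008 ]
 [ 0.4757 -0.2621  0.008 ]
 [ 0.5002  0.147   0.008 ]]
yaw -0.0578454167875369 0.41126532481110895
yaw -0.059778444580916364 0.40986135162478
[[ 0.6161 -0.0457  0.038 ]
 [ 0.5044 -0.0411  0.038 ]] [[ 0.6079 -0.202   0.045 ]
 [ 0.4917 -0.1958  0.045 ]]
travel 0.15589162641439577
nose from button 0.1564640227797804 stop from btn 0.31235564919417613
[[ 0.52447421 -0.03859352  0.038     ]
 [ 0.6189951  -0.04452116  0.038     ]] 0.1539762667147522
```

```bash
python3 -c "
from h import *
plan([.5715,.1127,.10],-.059)"
```

```text
pos [0.5401 0.0664 0.25  ] q [-0.28   0.382  0.163  1.718 -0.071  1.048 -0.155] F [0.55 1.33 0.31] t 1.57 w -0.004
tool axes x [0.062 0.998 0.001] y [ 0.998 -0.062 -0.001] z [-0.001  0.001 -1.   ]
shift cm [ 4.8   2.86 15.  ]
roll for x along 1 stage y: -0.0031
roll for x along -1 stage y: 3.1385
```

Call:
jog_arm([
  [[255,2,1.2,2,0],[255,4,2.4,4,0],[255,4.8,2.86,6,0],[255,4.8,2.86,8,0],[255,4.8,2.86,10,0],[255,4.8,2.86,12,0],[255,4.8,2.86,13.5,0],[255,4.8,2.86,14.5,0],[255,4.8,2.86,14.5,0],[255,4.8,2.86,14.5,0],[255,4.8,2.86,14.5,0]],
])

```text
time_s: 2.48
tool_pos: [0.5728, 0.1116, 0.1063]
tcp_rot: [2.29, 2.15, 0.002]
contact_force: [-0.1, -1.0, -0.2]
width: 0.004
```

```bash
python3 - <<'E'
from h import *
o=manip.get_obs(); im=cams.capture("wrist"); cv2.imwrite("pics/w2.png",im[:,:,::-1])
plan([.5715,.1127,.10],-.059)
P=par("wrist",o)
T=np.eye(3); Rm=R.from_rotvec(o["tcp_rot"]).as_matrix()
print(proj(P,o["tool_pos"]+Rm[:,2]*.019))
E
```

```text
pos [0.5729 0.1114 0.1064] q [-0.316  0.593  0.129  1.799 -0.106  0.754 -0.195] F [-0.89  0.9   0.95] t 2.53 w -0.002
tool axes x [0.063 0.998 0.001] y [ 0.998 -0.063  0.002] z [ 0.002  0.    -1.   ]
shift cm [ 0.12 -0.15  0.64]
roll for x along 1 stage y: -0.0045
roll for x along -1 stage y: 3.1371
[[319.37277537 265.54966935]]
```

View pics/w2.png

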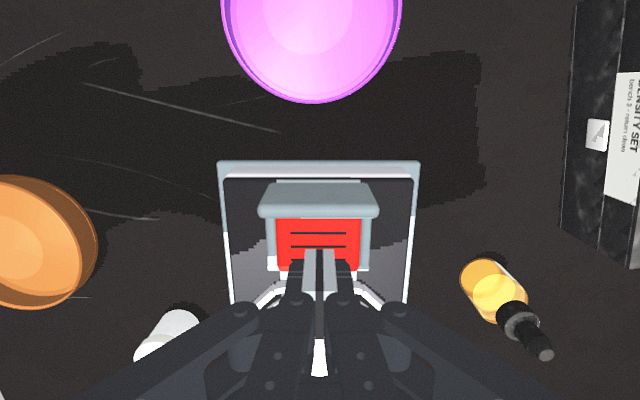

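The tips are over the middle of the button. Its visible part is at about (319,240), with the rest behind at about (319,195). I'll descend slowly now.

Call:
jog_arm([
  [[255,0.1,-0.1,0.8,0],[255,0.1,-0.1,1.5,0],[255,0.1,-0.1,1.9,0],[255,0.1,-0.1,2.2,0],[255,0.1,-0.1,2.5,0],[255,0.1,-0.1,2.5,0],[255,0.1,-0.1,2.5,0]],
])

```text
time_s: 3.12
tool_pos: [0.5712, 0.1122, 0.0804]
tcp_rot: [-2.291, -2.149, 0.0]
contact_force: [-1.5, 0.5, 6.9]
width: 0.001
```

Call:
jog_arm([
  [[255,0,0,0.15,0],[255,0,0,0.3,0],[255,0,0,0.4,0],[255,0,0,0.45,0],[255,0,0,0.45,0]],
])

```text
time_s: 3.53
tool_pos: [0.5712, 0.1122, 0.0769]
tcp_rot: [-2.291, -2.149, -0.001]
contact_force: [-4.3, 0.0, 14.1]
width: 0.002
```

Call:
jog_arm([
  [[255,-0.1,0,0,0],[255,-0.3,0,0,0],[255,-0.6,0,0,0],[255,-1.0,0,0,0],[255,-1.4,0,0,0],[255,-1.8,0.01,0,0],[255,-2.2,0.01,0,0],[255,-2.5,0.01,0,0],[255,-2.7,0.01,0,0],[255,-2.8,0.01,0,0],[255,-2.8,0.01,0,0]],
])

```text
time_s: 4.45
tool_pos: [0.5694, 0.0841, 0.0769]
tcp_rot: [-2.291, -2.149, -0.001]
contact_force: [-5.3, 0.4, 14.3]
width: -0.002
```

```bash
python3 - <<'E'
from h import *
plan([.5715,.1127,.10],-.059)
im=cams.capture("wrist"); cv2.imwrite("pics/w3.png",im[:,:,::-1])
im=cams.capture("top"); cv2.imwrite("pics/t3.png",cv2.resize(im[145:230,210:385,::-1],None,fx=4.5,fy=4.5,interpolation=cv2.INTER_CUBIC))
E
```

```text
pos [0.5694 0.0841 0.0769] q [-0.263  0.623  0.117  1.845 -0.11   0.679 -0.147] F [-5.3   0.38 14.3 ] t 4.45 w -0.002
tool axes x [0.064 0.998 0.001] y [ 0.998 -0.064  0.   ] z [ 0.     0.001 -1.   ]
shift cm [ 2.87  0.02 -2.31]
roll for x along 1 stage y: -0.0053
roll for x along -1 stage y: 3.1363
```

View pics/w3.png

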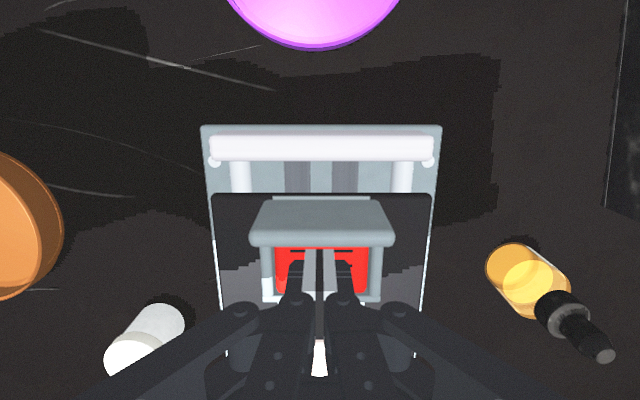

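View pics/t3.png

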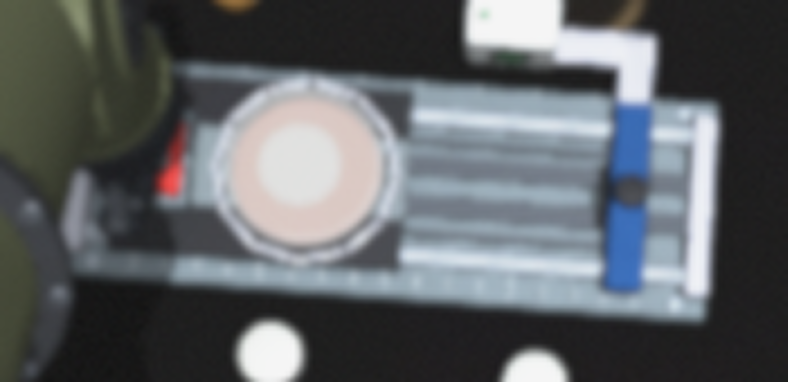

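The carriage follows the fingertips: the nose moved about 28 mm, and the button is bottomed at 14 N. Continuing.

Call:
jog_arm([
  [[255,-0.2,0,0,0],[255,-0.6,0,0,0],[255,-1.0,0,0,0],[255,-1.5,0.01,0,0],[255,-2.0,0.01,0,0],[255,-2.5,0.01,0,0],[255,-3.0,0.01,0,0],[255,-3.5,0.02,0,0],[255,-4.0,0.02,0,0],[255,-4.5,0.02,0,0],[255,-4.8,0.02,0,0],[255,-5.0,0.02,0,0]],
])

```text
time_s: 5.55
tool_pos: [0.5662, 0.0341, 0.0769]
tcp_rot: [-2.291, -2.148, -0.0]
contact_force: [-5.8, 1.4, 14.9]
width: 0.001
```

Call:
jog_arm([
  [[255,-0.2,0,0,0],[255,-0.6,0,0,0],[255,-1.0,0,0,0],[255,-1.5,0.01,0,0],[255,-2.0,0.01,0,0],[255,-2.5,0.01,0,0],[255,-3.0,0.01,0,0],[255,-3.5,0.02,0,0],[255,-4.0,0.02,0,0],[255,-4.3,0.02,0,0],[255,-4.5,0.02,0,0],[255,-4.5,0.02,0,0]],
])

```text
time_s: 6.55
tool_pos: [0.5633, -0.0113, 0.0769]
tcp_rot: [-2.292, -2.148, 0.001]
contact_force: [-6.2, 0.3, 16.7]
width: -0.004
```

```bash
python3 - <<'E'
from h import *
plan([.5715,.1127,.10],-.059)
im=cams.capture("wrist"); cv2.imwrite("pics/w4.png",im[:,:,::-1])
im=cams.capture("top"); cv2.imwrite("pics/t4.png",cv2.resize(im[145:230,210:385,::-1],None,fx=4.5,fy=4.5,interpolation=cv2.INTER_CUBIC))
E
```

```text
pos [ 0.5633 -0.0113  0.0769] q [-0.089  0.609  0.102  1.877 -0.096  0.66   0.006] F [-6.22  0.32 16.74] t 6.55 w -0.004
tool axes x [0.065 0.998 0.   ] y [ 0.998 -0.065 -0.001] z [-0.001  0.    -1.   ]
shift cm [12.43  0.02 -2.31]
roll for x along 1 stage y: -0.0059
roll for x along -1 stage y: 3.1357
```

View pics/w4.png

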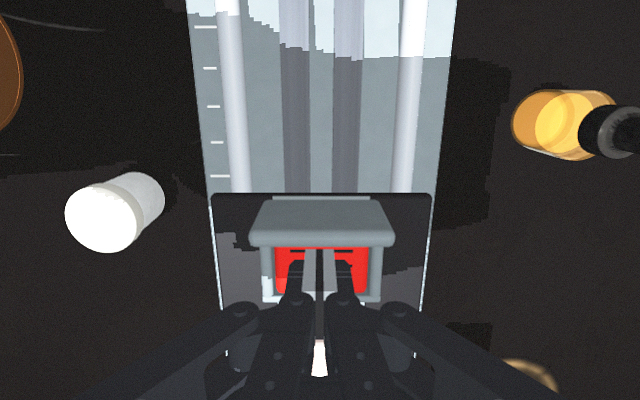

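View pics/t4.png

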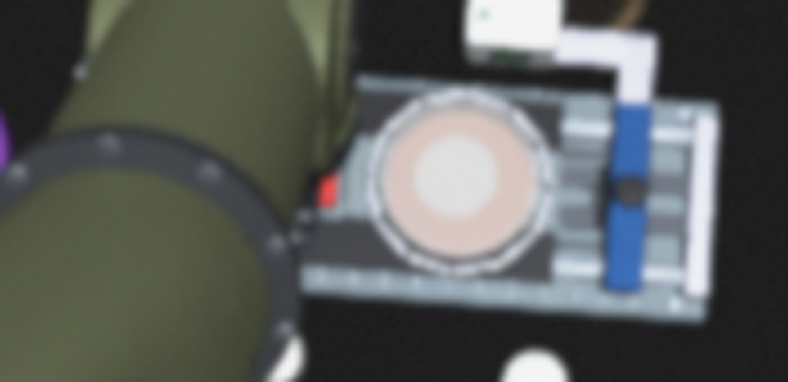

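Call:
jog_arm([
  [[255,-0.2,0,0,0],[255,-0.5,0,0,0],[255,-0.8,0,0,0],[255,-1.1,0.01,0,0],[255,-1.4,0.01,0,0],[255,-1.7,0.01,0,0],[255,-2.0,0.01,0,0],[255,-2.2,0.01,0,0],[255,-2.4,0.01,0,0],[255,-2.5,0.01,0,0],[255,-2.5,0.01,0,0]],
])

```text
time_s: 7.57
tool_pos: [0.5617, -0.0359, 0.0769]
tcp_rot: [-2.291, -2.148, 0.001]
contact_force: [-6.3, -0.7, 16.0]
width: -0.002
```

Call:
jog_arm([
  [[255,-0.1,0,0,0],[255,-0.2,0,0,0],[255,-0.3,0,0,0],[255,-0.4,0,0,0],[255,-0.4,0,0,0]],
])

```text
time_s: 7.98
tool_pos: [0.5616, -0.0372, 0.0769]
tcp_rot: [-2.288, -2.149, -0.003]
contact_force: [-7.1, 8.0, 17.2]
width: -0.0
```

A y force of 8 N came up after 1.3 of the 4 mm commanded, so this looks like the stop. I'll check it in the picture.

```bash
python3 - <<'E'
from h import *
plan([.5715,.1127,.10],-.059)
im=cams.capture("wrist"); cv2.imwrite("pics/w5.png",im[:,:,::-1])
im=cams.capture("top"); cv2.imwrite("pics/t5.png",cv2.resize(im[145:230,285:385,::-1],None,fx=7,fy=7,interpolation=cv2.INTER_CUBIC))
im=cams.capture("scene"); cv2.imwrite("pics/s5.png",cv2.resize(im[140:250,270:405,::-1],None,fx=5,fy=5,interpolation=cv2.INTER_CUBIC))
E
```

```text
pos [ 0.5616 -0.0372  0.0769] q [-0.037  0.608  0.095  1.878 -0.093  0.66   0.053] F [-7.07  7.95 17.16] t 7.98 w -0.0
tool axes x [0.062 0.998 0.003] y [ 0.998 -0.062 -0.001] z [-0.001  0.003 -1.   ]
shift cm [15.03  0.05 -2.26]
roll for x along 1 stage y: -0.0034
roll for x along -1 stage y: 3.1382
```

View pics/t5.png

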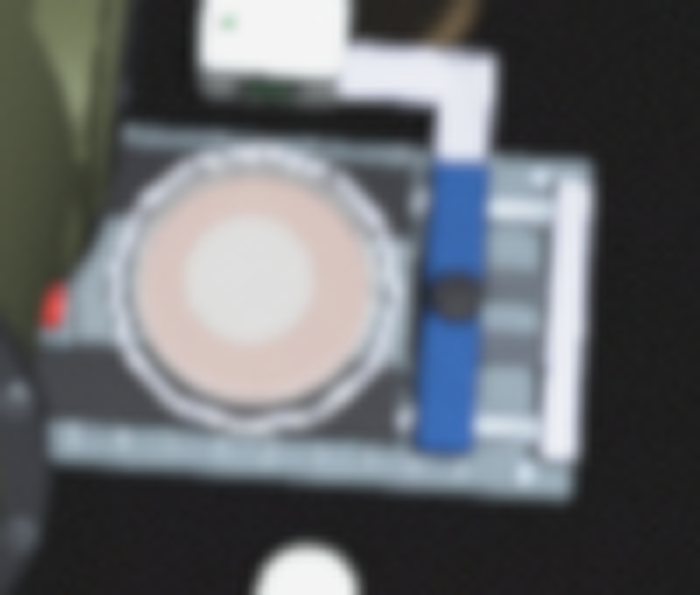

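View pics/s5.png

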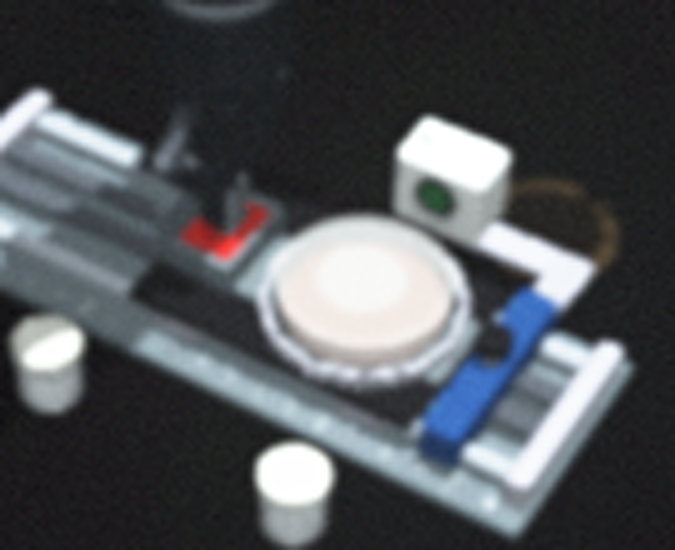

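View pics/w5.png

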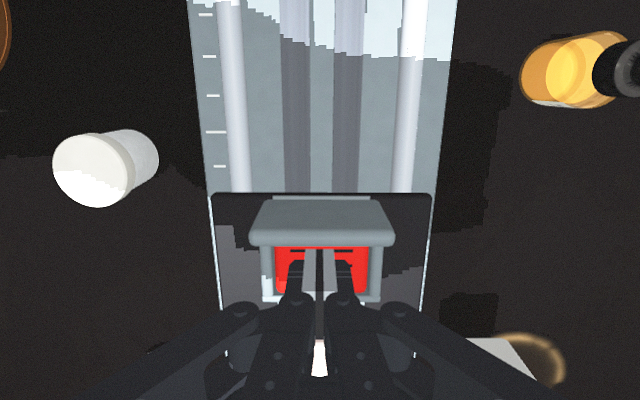

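Call:
jog_arm([
  [[255,-0.1,0,0,0],[255,-0.15,0,0,0],[255,-0.15,0,0,0],[255,-0.15,0,0,0]],
])

```text
time_s: 8.47
tool_pos: [0.5616, -0.0373, 0.0769]
tcp_rot: [-2.286, -2.15, -0.004]
contact_force: [-5.9, 9.3, 17.8]
width: 0.0
```

Firm contact: the TCP doesn't move and the force rises. Now I'll let the button up, keeping the slight forward push.

Call:
jog_arm([
  [[255,0.1,0,-0.3,0],[255,0.1,0,-0.6,0],[255,0.1,0,-0.9,0],[255,0.1,0,-1.2,0],[255,0.1,0,-1.5,0],[255,0.2,0,-1.9,0],[255,0.3,0,-2.5,0],[255,0.3,0,-3.5,0],[255,0.3,0,-5,0],[255,0.3,0,-7,0],[255,0.3,0,-9,0],[255,0.3,0,-11,0]],
])

```text
time_s: 9.47
tool_pos: [0.5622, -0.0385, 0.1874]
tcp_rot: [2.292, 2.149, -0.0]
contact_force: [0.3, -0.2, 0.1]
width: -0.002
```

Call:
jog_arm([
  [[255,2,0,-2,0],[255,5,0,-4,0],[255,8,0,-6,0],[255,11,0,-6,0],[255,14,0,-6,0],[255,17,0,-6,0],[255,17,0,-6,0],[255,17,0,-6,0],[255,17,0,-6,0]],
])

```text
time_s: 10.22
tool_pos: [0.5732, 0.1306, 0.2462]
tcp_rot: [2.291, 2.148, -0.001]
contact_force: [-0.1, -0.3, -1.0]
width: -0.002
```

```bash
python3 - <<'E'
from h import *
plan([.5715,.1127,.10],-.059)
o=manip.get_obs();P=par("wrist",o)
wi=cams.capture("wrist"); cv2.imwrite("pics/w6.png",wi[:,:,::-1])
t=cams.capture("top"); cv2.imwrite("pics/t6.png",cv2.resize(t[145:230,210:385,::-1],None,fx=4.5,fy=4.5,interpolation=cv2.INTER_CUBIC))
s=cams.capture("scene"); cv2.imwrite("pics/s6.png",cv2.resize(s[140:250,240:405,::-1],None,fx=4.5,fy=4.5,interpolation=cv2.INTER_CUBIC))
B=np.array([.5715,.1127,.068]); e=np.array([np.sin(-.059),-np.cos(-.059),0])
for n,im,P in(("w",wi,P),("t",t,par("top")),("s",s,par("scene"))):
    for c,st,l in blobs(mask(im,"red"),80):
        m=cv2.morphologyEx(l.astype(np.uint8),cv2.MORPH_CLOSE,np.ones((9,9)))
        q=np.argwhere(m)[:,::-1].astype(np.float32)
        X=onz(P,cv2.boxPoints(cv2.minAreaRect(q)),.068)
        print(n,c.round(1),st[4],X.mean(0).round(4),"travel",((X.mean(0)-B)@e).round(4),[np.linalg.norm(X[i]-X[i-1]).round(4) for i in(0,1)])
E
```

```text
pos [0.5732 0.1306 0.2462] q [-0.335  0.449  0.106  1.612 -0.051  1.083 -0.28 ] F [-0.14 -0.32 -1.  ] t 10.22 w -0.002
tool axes x [ 0.064  0.998 -0.001] y [ 0.998 -0.064  0.   ] z [ 0.    -0.001 -1.   ]
shift cm [-1.78 -0.06 14.62]
roll for x along 1 stage y: -0.0053
roll for x along -1 stage y: 3.1363
t [464.3 113.7] 249 [ 0.7656 -0.5497  0.068 ] travel 0.6498 [np.float64(0.0389), np.float64(0.103)]
t [287.4 182.3] 174 [ 0.5601 -0.0371  0.068 ] travel 0.1502 [np.float64(0.0417), np.float64(0.0302)]
s [507.5 181.1] 359 [ 0.8293 -0.5288  0.068 ] travel 0.6252 [np.float64(0.1057), np.float64(0.0809)]
s [314.4 182.2] 166 [ 0.5598 -0.0388  0.068 ] travel 0.1519 [np.float64(0.0362), np.float64(0.0589)]
```

View pics/w6.png

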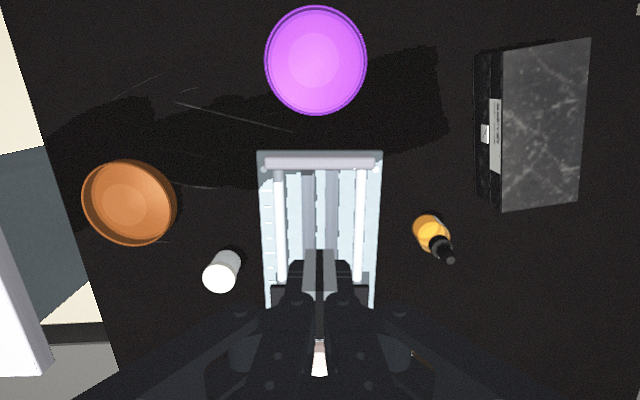

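View pics/s6.png

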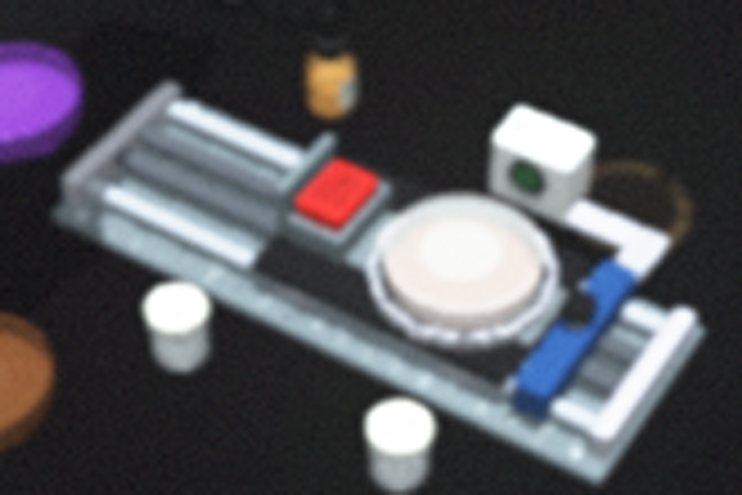

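View pics/t6.png

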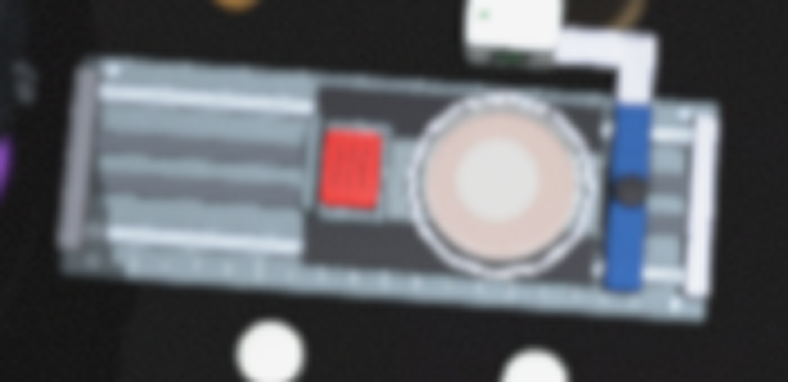

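The button measures at 0.150 m travel and is up. The top view shows a narrow gap beside the blue block, which may just be the rubber pad. I'll look closer before handing in.

Call:
jog_arm([
  [[255,-4,0,0,0],[255,-8,0,0,0],[255,-12,0,0,0],[255,-16,0,0,0],[255,-20,0,0,0],[255,-24,0,0,0],[255,-28,0,0,0],[255,-32,0,0,0],[255,-36,0,0,0],[255,-39,0,0,0],[255,-39,0,0,0],[255,-39,0,0,0]],
])

```text
time_s: 11.37
tool_pos: [0.5467, -0.2613, 0.2457]
tcp_rot: [2.298, 2.142, -0.002]
contact_force: [0.9, 0.7, -0.5]
width: -0.004
```

```bash
python3 - <<'E'
from h import *
plan([.5715,.1127,.10],-.059)
o=manip.get_obs();P=par("wrist",o)
im=cams.capture("wrist"); cv2.imwrite("pics/w7.png",im[:,:,::-1])
c=proj(P,[.5525,-.195,.04])[0].astype(int);print(c)
a=im[max(c[1]-80,0):c[1]+70,max(c[0]-100,0):c[0]+100,::-1]; cv2.imwrite("pics/w7c.png",cv2.resize(a,None,fx=4,fy=4,interpolation=cv2.INTER_CUBIC))
import pickle; pickle.dump(o,open("w7.pkl","wb"))
E
```

```text
pos [ 0.5467 -0.2613  0.2457] q [ 0.3    0.481  0.168  1.564 -0.085  1.104  0.417] F [ 0.86  0.7  -0.53] t 11.37 w -0.004
tool axes x [ 0.07   0.998 -0.001] y [ 0.998 -0.07  -0.001] z [-0.001 -0.001 -1.   ]
shift cm [37.49 -0.15 14.53]
roll for x along 1 stage y: -0.0113
roll for x along -1 stage y: 3.1303
[320 103]
```

View pics/w7c.png

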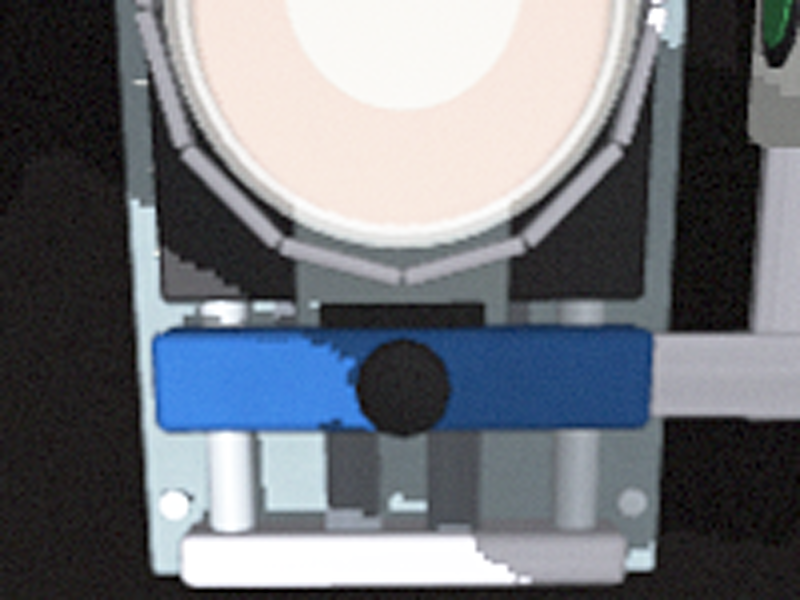

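View pics/w7.png

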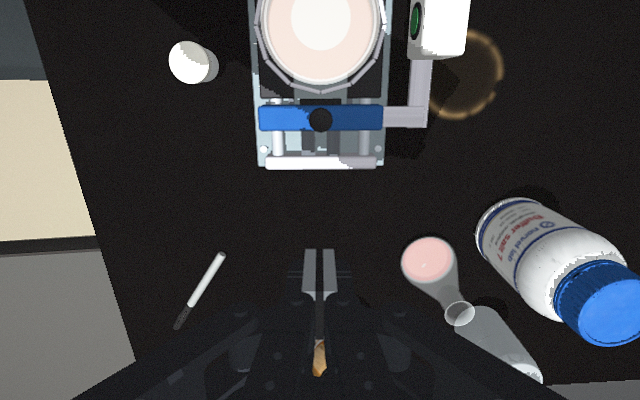

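The close-up shows the black rubber pad filling the gap, right up against the carriage's nose (at about (320,98) in the full picture). The dish is lying in its ring. Handing in.

```bash
python3 -c "
from h import *
print(order.finish_job())"
```

```text
the job is handed in; nothing more can be done
None
```

The carriage is up against the blue end stop, the button has been let up, and the job was handed in at about 11.4 s. I pressed the button to the bottom with the shut fingertips (14–18 N) and kept it down for the whole slide. I then let it up while pushing lightly forward and moved the arm clear.

**Last checks**
- **Contact with the stop:** the carriage stopped moving while the push force rose to 8–9 N. The wrist close-up shows its nose against the stop's rubber pad.
- **Travel:** about 0.150 m by the arm, and 0.150 m (top camera) and 0.152 m (scene camera) at the button.
- **Everything else:** the dish is lying in its ring, the stop looks unmoved, and I saw nothing else shifted in the pictures.
- **Button and lock:** the button looks up in the scene view. I did not test the lock itself by pushing back on the carriage.

**What disagreed**
- My first travel estimate was about 0.155 m, because I measured to the blue block and left out the rubber pad of about 5 mm.
- The thumb rest is behind the button, so fingertips on the button could not push it towards the stop. Friction on the button moved the carriage, and I saw no slip.

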